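Throttle the air valve to the set pointer and start the spray line

ROBOT

A 6-joint arm with a two-finger parallel gripper is mounted at the origin on the work surface; the furniture and walls round the work are solid. World frame = base frame: x ahead of the robot, y to its left, z up, the work surface at z = 0. Lengths are in m, angles in rad, forces in N, time in s.
With the tool pointing down it reaches from about 0.25 to 0.725 m from the base axis. Payload 9.7 kg.
Tool frame: the origin (TCP) lies midway between the tips of the shut fingers; the grasp point (between the pads) lies 19 mm behind it (manip.tcp_to_grasp is the distance from the TCP to the grasp point, in m); z points along the fingers, y is the line along which they close (so a half turn about z gives the same grasp; the last joint's range is limited). The gripper opens to 85 mm and grips with 20 to 120 N. Pads are 22 mm wide; open, the fingers measure 114 mm over their backs; the gripper's body (76 mm by 85 mm) begins 54 mm behind the grasp point. The pads swing forward as they close: fully open they stand 13 mm farther back than shut.
Start: joints at [1.116, 0.087, 0.176, 1.66, 0, 1.571], TCP at [0.242, 0.494, 0.231] pointing down, gripper open.
Joint ranges: [-3.13, 3.13], [-0.85, 1.81], [-1.15, 1.24], [-2.2, 2.28], [-1.44, 1.52], [-3.14, 3.14]. Speed limits (rad/s): [2.22, 2.22, 2.57, 3.14, 3.14, 3.14].

INTERFACE

Orientations are given as a rotation vector (axis times angle).
In Python, from bench import manip gives the robot as it stands.
- The arm moves only by the shell command python3 -m creep 'ROWS' [FORCE]. ROWS is JSON, a list of rows, each an object with "linear": the shift along the tool's x, y, z in mm, a list of three; "turn": the turn, a rotation vector about the tool's x, y, z in degrees, a list of three; "grip": the finger opening in mm, from 0 to 85.4. In form: [{"linear": [tx, ty, tz], "turn": [rx, ry, rz], "grip": grip}, ...]. A call has 1 to 10 rows; each row is the pose to reach, as a shift and turn from the pose commanded when the call began, along the tool's axes at that moment; what a row does not reach only later rows make up. A row lasts 1/8 s, in which the tool goes at most 62.5 mm and 10.7 degrees, less where a joint would pass 70% of its speed; a pose out of reach is approached as far as the arm can. A call with a gripper value outside its range is refused whole. The fingers move at their own pace and stop on an object; FORCE is the grip in N (left out, the last holds). Time passes only in rows, so rows that repeat a pose let the fingers close. It gives the time, the measured TCP pose, the force, the opening and the grip force at its end, in the units of the state.
- manip.state(): the state, without advancing time (a new reading comes with each control period).
- manip.snapshot(name): name is "scene" or "top"; returns a dict with "color" (384x512x3 uint8, blue, green, red), "z_map" (384x512 float32, m along the optical axis (not along the pixel's ray), 0 where there is no reading), "fx", "fy", "cx", "cy" (pixels), "R" (3x3) and "t" (3): a world point X has camera coordinates R X + t. Camera axes: x right, y down, z forward; pixel columns grow to the right and rows downward; lengths in m; the calibration is good to about 2 mm. A picture is of the moment at which its call begins.
- manip.job_done(): hands the job in; it is judged then, once.
The state is a dict: "time_s": time; "joint_pos": joint angles; "qd": joint speeds; "joint_torque": joint torques, N m; "eef_pos": TCP position; "tcp_rot": TCP orientation; "ft_force": force on the tool from outside, world axes, zero at the start; "torque": the same for the moment, N m; "finger_gap": finger opening in m; "finger_force": force on a finger pad.
Only numpy, scipy, OpenCV 4.12 (cv2) and the standard library are available. Lean on these libraries where they do the work, as an engineer would, in place of code of your own. Each camera call takes 0.05 s, during which the arm holds its last target. There are 200 camera calls.

TASK

The spray line gets too much air: push the long lever of the ball valve clockwise until it lines up with the upright steel pointer clipped on the scale arc, and leave the short-handled drain valve as it is. Then, on the grey control box, press the small button all the way down for a moment and let it up (reset), and after it the large button in the same way (start). Press one button at a time, and do not shift the loose coupler and tape roll.

Things in the scene. Friction and masses are not known exactly. Their poses are not given: they have to be found in the camera images.
- manifold: fixed air manifold: grey metal board 255 x 240 x 8 mm (x -165 to +90, y -95 to +145 mm) with a brass pipe along x, a ball valve and a steel scale arc (radius 142 mm, 20 mm wide, top 24 mm up). Origin: on the board's underside, on the ball valve's upright axis; z up. Under the lever, 50 to 130 mm from the axis, only the bare board lies
- valve_handle (a joint): angle (rad) of the long lever of the ball valve about the upright axis: 0 wide open, the lever pointing along the manifold's -x; grows clockwise as seen from above to 1.57, shut, the lever pointing along the manifold's +y. It is stiff and stays where it is left
- handle_tip (a point): outer end of the long lever, on its centre line, 122 mm from the turning axis and 85 mm above the board's underside; its -x axis points outward along the lever. The lever is a flat steel bar whose outer 68 mm are a black plastic sleeve 22 mm wide and 12 mm high (79 to 91 mm above the board's underside)
- set_pointer: set pointer: a small dark steel clip on the scale arc with an upright steel pin 8 mm thick and pointed top, fixed. Its origin lies on the turning axis of the valve at the height of the board's underside; the pin stands 142 mm from it along the pointer's own -x axis. The lever is right when it points along that same direction
- pointer_tip (a point): pointed top of the set pointer's pin, 142 mm from the valve's turning axis, 91 mm above the board's underside, 20 mm beyond the lever's end when the lever is in line
- drain_handle (a joint): angle (rad) of the drain valve's short bar handle (44 x 10 x 10 mm, centre 50 mm behind and 51 mm to the right of the long lever's axis in the manifold's frame: x +50, y -51 mm, top 87 mm up); 0 is shut, as it starts
- control_box: grey control box, fixed, 105 x 165 x 55 mm; origin under its centre, z up. The two buttons stand on its top, 84 mm apart; which of them is on which side varies
- small_button_top (a point): centre of the top of the small steel button, 22 mm in diameter, in a black housing on the control box; moves with the button
- large_button_top (a point): centre of the top of the large steel button, 42 mm in diameter, in a black housing on the control box; moves with the button
- small_button (a joint): travel of the small button (m): 0 up, 0.006 fully down, where its spring pushes back with 5 N
- large_button (a joint): travel of the large button (m): 0 up, 0.006 fully down, where its spring pushes back with 5 N
- coupler: loose steel hose coupler standing upright, 20 mm in diameter, 51 mm high; origin under its centre
- tape_roll: loose roll of tape lying flat, 108 mm in diameter, 24 mm high; origin under its centre

How it is judged:
By the outcome, as a careful person would: the job done as asked, in the order asked, and still so for the second after the job is handed in, with the robot touching nothing.
It also fails if it takes over 58 s, if anything falls off the work surface, if the arm or the gripper's body presses on something with over 40 N, if the wrist force passes 120 N, or if a joint passes its speed limit or range.

## Working session

There is one attempt and no reset: what is moved stays moved. The work goes in short steps, Python scripts to look and compute and a shell command to move; the robot and the scene stay as the last step left them, time stands still between calls to the robot, and variables do not carry over. Pictures are saved under pics/ and viewed, at most 10 in all, crops included, and the job is handed in when it is done.

```bash
ls; mkdir -p pics
python3 - <<'E'
from bench import manip
import cv2,numpy as np
for n in("scene","top"):
    s=manip.snapshot(n); cv2.imwrite(f"pics/{n}0.png",s["color"]); np.savez(f"{n}0.npz",**s)
    print(n,s["fx"],s["cx"],s["cy"],np.round(s["R"],3).tolist(),s["t"])
print(manip.state())
E
```

```text
pics
scene 424.5368521640406 253.9950445544947 192.19616917314934 [[0.786, -0.618, 0.009], [-0.4, -0.52, -0.755], [0.471, 0.59, -0.656]] [-0.35627998  0.31011153  0.94771684]
top 400.9790294638069 262.289487128997 189.71375372846973 [[-0.028, -0.999, -0.033], [-0.984, 0.034, -0.175], [0.176, 0.027, -0.984]] [0.09660877 0.51499532 1.04821578]
{'time_s': 0.1, 'joint_pos': array([1.11599596e+00, 8.74507210e-02, 1.75228292e-01, 1.65981135e+00,
       3.71423391e-05, 1.57080985e+00]), 'qd': array([-0.00066013, -0.00299485,  0.00307745, -0.00137228,  0.0001911 ,
       -0.00097125]), 'joint_torque': array([-3.65636345e-05, -5.21560407e+01,  4.65651512e+01,  1.59352727e-02,
       -5.64846943e-06,  7.93457353e-07]), 'eef_pos': array([0.24150736, 0.49391493, 0.23063653]), 'tcp_rot': array([-7.08207169e-01, -3.06040249e+00,  1.88041323e-03]), 'ft_force': array([-0.81233127,  0.67667517,  0.17260918]), 'torque': array([-0.03024407, -0.01235256,  0.04866901]), 'finger_force': 0.0, 'finger_gap': 0.08538160094812935}
```

View pics/scene0.png

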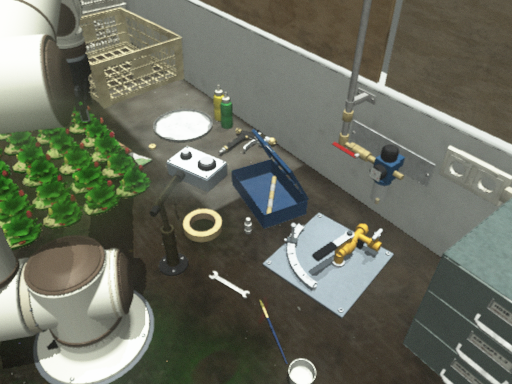

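View pics/top0.png

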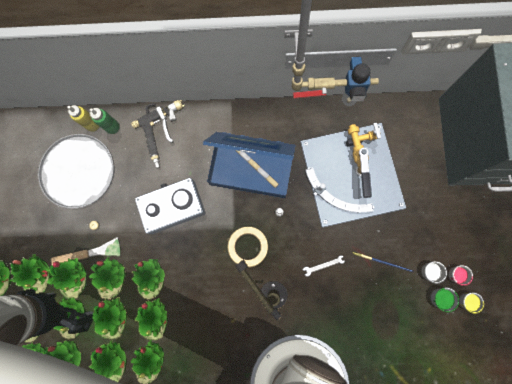

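The scene view shows the manifold at about (330,260), the control box at (197,165), the tape roll at (202,224), the coupler at (248,226) and a black lamp stand at (170,240). In the top view the lever runs from (361,150) to (366,197) and the box is at (169,205). Next I'll zoom in on both.

Run:
```python
import cv2,numpy as np
a=cv2.imread("pics/scene0.png")[205:315,255:400];b=cv2.imread("pics/top0.png")[110:235,290:415]
c=cv2.imread("pics/top0.png")[170:320,125:295]
f=lambda i,s:cv2.resize(i,s,interpolation=cv2.INTER_CUBIC)
cv2.imwrite("pics/c1.png",np.vstack([np.hstack([f(a,(400,300)),f(b,(400,300))]),np.hstack([f(c,(400,300)),f(cv2.imread("pics/scene0.png")[140:280,140:290],(400,300))])]))
```

```text
(no output)
```

View pics/c1.png

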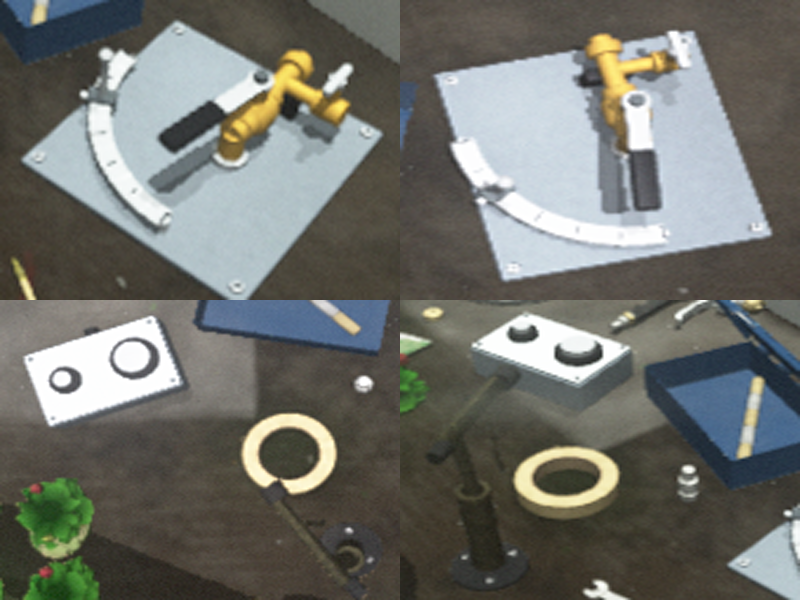

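In the zoomed crops, the top row is the manifold. The pin's bright tip is at scene pixel (293,224) and top pixel (323,186), with its clip at scene (292,240). In the bottom row, the small button is on the box's left (+y) side and the large one on its right. A lamp arm overhangs the tape roll. Next I'll measure.

```bash
cat > h.py <<'E'
import numpy as np,cv2
def load(n,k=0):
    d=np.load(f"{n}{k}.npz"); return {q:d[q] for q in d.files}
def ray(s,p):
    d=s["R"].T@np.array([(p[0]-s["cx"])/s["fx"],(p[1]-s["cy"])/s["fy"],1]); return -s["R"].T@s["t"],d
def plane(s,p,z):
    o,d=ray(s,p); return o+d*(z-o[2])/d[2]
def P(s): 
    return np.array([[s["fx"],0,s["cx"]],[0,s["fy"],s["cy"]],[0,0,1]])@np.c_[s["R"],s["t"]]
def tri(a,pa,b,pb):
    X=cv2.triangulatePoints(P(a),P(b),np.float64(pa).reshape(2,1),np.float64(pb).reshape(2,1))[:,0];X=X[:3]/X[3]
    e=[np.linalg.norm((lambda q:q[:2]/q[2])(P(s)@np.r_[X,1])-p) for s,p in((a,pa),(b,pb))]
    return X,np.round(e,1)
def cloud(s):
    v,u=np.indices(s["z_map"].shape); z=s["z_map"]
    c=np.stack([(u-s["cx"])/s["fx"]*z,(v-s["cy"])/s["fy"]*z,z],-1); w=(c-s["t"])@s["R"]; w[z==0]=np.nan; return w
E
python3 - <<'E'
from h import *
S,T=load("scene"),load("top"); np.set_printoptions(precision=4,suppress=True)
def sc(p): return (255+p[0]*.3625-.3,205+p[1]*.3667-.3)
def tc(p): return (290+p[0]*.3125-.3,110+p[1]*.4167-.3)
print("pin tip",tri(S,sc((105,51)),T,tc((109,182))))
C={}
for n,a,b in [("++",(178,22),(37,75)),("+-",(383,130),(295,30)),("--",(240,300),(370,235)),("-+",(22,158),(103,278))]:
    C[n]=tri(S,sc(a),T,tc(b)); print(n,C[n],plane(T,tc(b),.008),plane(S,sc(a),.008))
print("hub",tri(S,sc((261,76)),T,tc((237,99))))
w=cloud(T);ws=cloud(S)
# buttons: bright blobs
for nm,s,cl in(("T",T,w),("S",S,ws)):
    m=(np.nanmin(s["color"],2)>150)&(np.abs(cl[...,2]-.075)<.03)
    x0,x1,y0,y1=(130,210,170,240) if nm=="T" else (160,235,140,195)
    q=np.full(m.shape,False);q[y0:y1,x0:x1]=True
    z=np.where(q,cl[...,2],np.nan); 
    print(nm,"box z pct",np.nanpercentile(z,[50,80,90,95,98]))
for nm,r,cc,cl in(("T",(196,220),(140,168),w),("T",(180,205),(170,196),w)):
    print((cl[r[0]:r[1]:2,cc[0]:cc[1]:2,2]*1000).round())
# obstacles above .1
m=w[...,2]>.1
q=np.zeros_like(m);q[100:330,125:430]=1;m&=q
n,l,st,_=cv2.connectedComponentsWithStats(m.astype(np.uint8))
for i in range(1,n):
    if st[i,4]>15: p=w[l==i];print(st[i],p.min(0),p.max(0))
E
```

```text
pin tip (array([ 0.5152, -0.0815,  0.0884]), array([0.3, 0.3]))
++ (array([ 0.6661, -0.0359,  0.0025]), array([0.3, 0.3])) [ 0.6636 -0.0349  0.008 ] [ 0.6624 -0.0399  0.008 ]
+- (array([ 0.7097, -0.2686,  0.0099]), array([0.2, 0.2])) [ 0.7109 -0.2696  0.008 ] [ 0.7108 -0.2676  0.008 ]
-- (array([ 0.4612, -0.3139,  0.0101]), array([0.3, 0.3])) [ 0.4607 -0.314   0.008 ] [ 0.4632 -0.3134  0.008 ]
-+ (array([ 0.4182, -0.0811,  0.0045]), array([0.1, 0.1])) [ 0.4182 -0.0809  0.008 ] [ 0.4161 -0.0832  0.008 ]
hub (array([ 0.6048, -0.1921,  0.0889]), array([0.2, 0.2]))
T box z pct [0.0037 0.0564 0.0596 0.0695 0.0777]
S box z pct [0.0036 0.0525 0.0662 0.2065 0.2167]
[[56. 58. 57. 59. 55. 57. 57. 54. 56. 56. 52. 53. 53. 53.]
 [55. 54. 56. 55. 54. 56. 57. 59. 54. 56. 54. 59. 56. 58.]
 [53. 59. 59. 56. 57. 54. 57. 56. 57. 54. 55. 56. 59. 56.]
 [52. 55. 56. 57. 51. 57. 55. 55. 58. 58. 53. 55. 59. 57.]
 [58. 56. 53. 55. 68. 67. 68. 69. 69. 62. 55. 54. 54. 59.]
 [52. 55. 55. 52. 65. 76. 79. 78. 67. 62. 58. 59. 56. 54.]
 [56. 55. 58. 66. 77. 78. 79. 79. 65. 66. 58. 53. 54. 56.]
 [56. 56. 57. 69. 77.
[... 508 characters left out ...]
 57. 55. 68. 69. 67. 58. 58. 53. 58. 49.]
 [55. 58. 57. 68. 69. 69. 64. 66. 62. 67. 53. 53. 56.]
 [54. 56. 72. 75. 79. 75. 77. 79. 75. 70. 66. 57. 53.]
 [54. 58. 71. 78. 77. 75. 79. 80. 76. 72. 75. 54. 54.]
 [55. 67. 74. 76. 75. 77. 76. 76. 83. 77. 71. 64. 63.]
 [59. 69. 73. 76. 78. 79. 79. 77. 72. 78. 69. 66. 54.]
 [57. 74. 80. 73. 77. 77. 78. 81. 77. 75. 66. 65. 49.]
 [55. 65. 68. 78. 75. 75. 77. 79. 76. 67. 66. 56. 52.]
 [57. 56. 63. 65. 80. 79. 78. 74. 67. 67. 67. 61. 58.]]
[342 100  22   6  73] [ 0.703  -0.1746  0.105 ] [ 0.7417 -0.1403  0.2017]
[ 203  134   92   26 1088] [ 0.5671 -0.0074  0.1   ] [0.6637 0.2191 0.1894]
[235 259  47  61 666] [0.2006 0.0428 0.1034] [0.3316 0.1417 0.2254]
```

```bash
cat > fit.py <<'E'
from h import *
from scipy.spatial.transform import Rotation as R
S,T=load("scene"),load("top"); np.set_printoptions(precision=4,suppress=True)
W=np.array([[.6632,-.0370],[.7108,-.2688],[.4618,-.3138],[.4173,-.0820]])
M=np.array([[.09,.145],[.09,-.095],[-.165,-.095],[-.165,.145]])
Wc,Mc=W.mean(0),M.mean(0); U=(M-Mc).T@(W-Wc)
th=np.arctan2(U[0,1]-U[1,0],U[0,0]+U[1,1]); c,s=np.cos(th),np.sin(th); A=np.array([[c,-s],[s,c]])
AX=Wc-A@Mc
if __name__=="__main__":
    print("th",th,"axis",AX,"resid",(W-(M@A.T+AX))*1000)
    ang=lambda p:np.arctan2(*((p[:2]-AX)@A)[::-1])
    pin=np.array([.5152,-.0815]); print("pin r",np.linalg.norm(pin-AX),"set angle",np.pi-ang(pin))
    # lever sleeve: dark & z .075-.1 in top near
    for s,box in((T,(340,385,140,210)),(S,(305,350,225,265))):
        w=cloud(s);m=(s["color"].max(2)<75)&(abs(w[...,2]-.088)<.012)
        q=np.zeros_like(m);q[box[2]:box[3],box[0]:box[1]]=1;m=(m&q).astype(np.uint8)
        n,l,st,ce=cv2.connectedComponentsWithStats(m);i=1+st[1:,4].argmax()
        pts=np.array([plane(s,(u,v),.091)[:2] for v,u in np.argwhere(l==i)])
        cen,wh,a=cv2.minAreaRect((pts*1000).astype(np.float32));cen=np.array(cen)/1000
        print("lever",st[i],cen,wh,a,"r",np.linalg.norm(cen-AX),"angle",np.pi-ang(cen))
    for nm,s,bs in(("T",T,((140,166,195,222),(168,197,180,208))),("S",S,((175,195,145,165),(197,220,150,172)))):
        w=cloud(s)
        for b in bs:
            m=((w[...,2]>.0735)&(w[...,2]<.085)&(s["color"].min(2)>120)).astype(np.uint8);q=np.zeros_like(m);q[b[2]:b[3],b[0]:b[1]]=1;m*=q
            n,l,st,ce=cv2.connectedComponentsWithStats(m);i=1+st[1:,4].argmax();print(nm,"btn",st[i],ce[i],plane(s,ce[i],.078))
    print(R.from_rotvec([-.7082,-3.0604,.0019]).as_matrix())
E
python3 fit.py
```

```text
th 0.18750154484120235 axis [ 0.6048 -0.193 ] resid [[-2.9717 -3.2634]
 [-0.1089  0.7301]
 [ 1.4217  3.2634]
 [ 1.6589 -0.7301]]
pin r 0.14300391758929495 set angle 1.0813697754779783
lever [362 176   1   2   2] [ 0.536  -0.1824] (2.6721417903900146, 0.0) 175.89401245117188 r 0.06954887890184075 angle 0.3401743760968454
lever [313 243  24  18 186] [ 0.5099 -0.1979] (21.54676628112793, 66.00885009765625) 89.31407165527344 r 0.09498575342787477 angle 0.1355129918134934
T btn [148 205   8   8  51] [151.3137 208.7059] [0.4711 0.3756 0.078 ]
T btn [174 191  15  15 181] [180.8508 197.7901] [0.4978 0.2969 0.078 ]
S btn [182 150   4   4   8] [183.5 151.5] [0.4634 0.3726 0.078 ]
S btn [200 157  12   8  45] [205.1778 159.6444] [0.4939 0.2953 0.078 ]
[[-0.8983  0.4393 -0.0006]
 [ 0.4393  0.8983 -0.0011]
 [ 0.     -0.0013 -1.    ]]
```

```bash
python3 -m creep '[{"linear":[0,0,-50],"turn":[0,0,0],"grip":60},{"linear":[0,0,-90],"turn":[0,0,0],"grip":60},{"linear":[-50,-46,-90],"turn":[0,0,-7],"grip":60},{"linear":[-90,-82,-90],"turn":[0,0,-14],"grip":60},{"linear":[-130,-119,-90],"turn":[0,0,-21],"grip":60},{"linear":[-170,-155,-90],"turn":[0,0,-29],"grip":60},{"linear":[-210,-192,-90],"turn":[0,0,-29],"grip":60},{"linear":[-250,-229,-90],"turn":[0,0,-29],"grip":60},{"linear":[-290,-265,-90],"turn":[0,0,-29],"grip":60},{"linear":[-330,-302,-90],"turn":[0,0,-29],"grip":60}]' 30
```

```text
time_s: 1.35
eef_pos: [0.4057, 0.0761, 0.3211]
tcp_rot: [-0.081, 3.141, 0.0]
ft_force: [0.4, 1.4, -0.9]
finger_gap: 0.06
finger_force: 0.0
```

```bash
python3 -m creep '[{"linear":[-19,-56,0],"turn":[0,0,0],"grip":60},{"linear":[-38,-112,0],"turn":[0,0,0],"grip":60},{"linear":[-57,-167,0],"turn":[0,0,0],"grip":60},{"linear":[-76,-223,0],"turn":[0,0,0],"grip":60},{"linear":[-95,-279,0],"turn":[0,0,0],"grip":60},{"linear":[-95,-279,50],"turn":[0,0,0],"grip":60},{"linear":[-95,-279,100],"turn":[0,0,0],"grip":60},{"linear":[-95,-279,150],"turn":[0,0,0],"grip":60},{"linear":[-95,-279,180],"turn":[0,0,0],"grip":60},{"linear":[-95,-279,180],"turn":[0,0,0],"grip":60}]' 30
python3 - <<'E'
from bench import manip
import cv2,numpy as np
i=[]
for n in("scene","top"):
    s=manip.snapshot(n); np.savez(f"{n}1.npz",**s); c=s["color"]
    c=c[150:320,230:430] if n=="scene" else c[90:260,270:470]
    i.append(cv2.resize(c,(400,340),interpolation=cv2.INTER_CUBIC))
cv2.imwrite("pics/c2.png",np.hstack(i))
E
```

```text
time_s: 2.6
eef_pos: [0.5132, -0.1954, 0.1388]
tcp_rot: [0.08, -3.136, -0.003]
ft_force: [0.2, 0.0, 0.6]
finger_gap: 0.0601
finger_force: 0.0
```

View pics/c2.png

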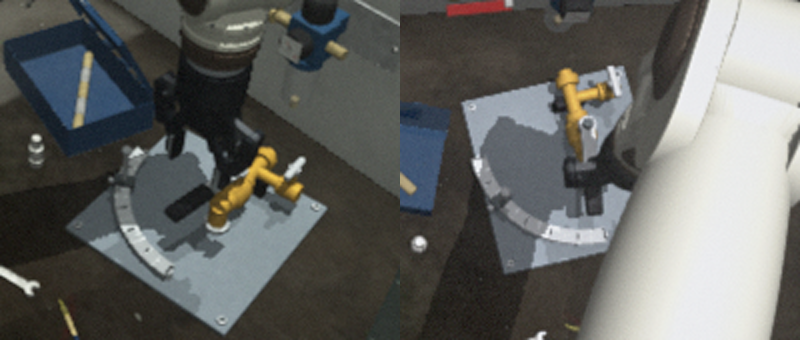

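The scene crop shows the fingers straddling the lever line, with the sleeve end at crop (170,210). In the top crop, the sleeve at (592,200) is just under the gripper. I'll descend and grip.

```bash
python3 -m creep '[{"linear":[0,0,25],"turn":[0,0,0],"grip":60},{"linear":[0,0,50],"turn":[0,0,0],"grip":60},{"linear":[0,0,73],"turn":[0,0,0],"grip":60},{"linear":[0,0,73],"turn":[0,0,0],"grip":60},{"linear":[0,0,73],"turn":[0,0,0],"grip":40},{"linear":[0,0,73],"turn":[0,0,0],"grip":24},{"linear":[0,0,73],"turn":[0,0,0],"grip":15},{"linear":[0,0,73],"turn":[0,0,0],"grip":15},{"linear":[0,0,73],"turn":[0,0,0],"grip":15},{"linear":[0,0,73],"turn":[0,0,0],"grip":15}]' 20; python3 -c "
from bench import manip;s=manip.state();print(s['joint_pos'],s['ft_force'],s['torque'])"
```

```text
time_s: 3.95
eef_pos: [0.5153, -0.1961, 0.0699]
tcp_rot: [-0.08, 3.138, -0.001]
ft_force: [-0.5, 0.9, 5.8]
finger_gap: 0.0215
finger_force: 23.5
[-3.63762484e-01  8.67785724e-02 -1.35836161e-01  1.34582163e+00
  2.29948052e-04 -4.15038470e-01] [-0.5114338   0.88165505  5.76840773] [ 0.24666074  0.09156331 -0.06136535]
```

```bash
python3 -m creep '[{"linear":[-0.5,9.4,0],"turn":[0,0,6],"grip":15},{"linear":[-2,18.7,0],"turn":[0,0,12],"grip":15},{"linear":[-4.4,27.8,0],"turn":[0,0,18],"grip":15},{"linear":[-7.8,36.6,0],"turn":[0,0,24],"grip":15},{"linear":[-12.1,45,0],"turn":[0,0,30],"grip":15},{"linear":[-17.2,52.9,0],"turn":[0,0,36],"grip":15},{"linear":[-23.1,60.2,0],"turn":[0,0,42],"grip":15},{"linear":[-29.8,66.9,0],"turn":[0,0,48],"grip":15},{"linear":[-29.8,66.9,0],"turn":[0,0,48],"grip":15},{"linear":[-29.8,66.9,0],"turn":[0,0,48],"grip":15}]' 20; python3 -c "
from bench import manip;s=manip.state();print(s['joint_pos'],s['ft_force'],s['torque'])
import numpy as np
for n in('scene','top'):
    np.savez(n+'2.npz',**manip.snapshot(n))
import cv2
i=[cv2.resize(np.load(n+'2.npz')['color'][r:r+110,c:c+140],(400,314),interpolation=cv2.INTER_CUBIC) for n,r,c in(('scene',195,260),('top',115,290))]
cv2.imwrite('pics/c3.png',np.hstack(i))"
```

```text
time_s: 5.2
eef_pos: [0.5421, -0.1289, 0.07]
tcp_rot: [1.204, 2.897, -0.002]
ft_force: [2.3, -5.2, 4.8]
finger_gap: 0.0218
finger_force: 24.5
[-0.2323395   0.09915945 -0.12236198  1.34558211 -0.00207462  0.55540913] [ 2.31281809 -5.23248443  4.84218545] [-1.09783189 -0.25311197 -0.38816157]
```

View pics/c3.png

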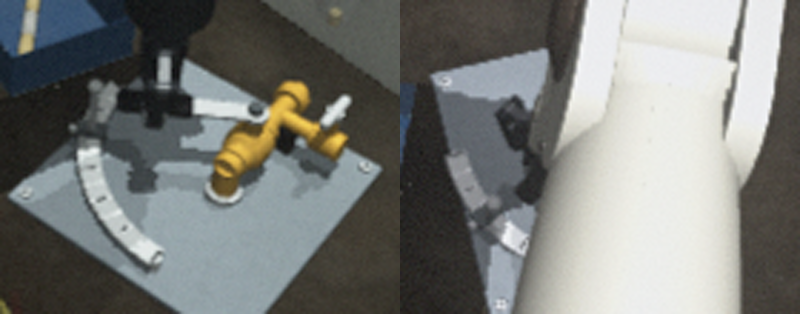

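The scene crop shows the lever gripped and pointing just short of the pin at crop (98,95). I'll turn the last 6°, release and lift.

```bash
python3 -m creep '[{"linear":[-0.1,4.7,0],"turn":[0,0,3],"grip":15},{"linear":[-0.5,9.4,0],"turn":[0,0,6],"grip":15},{"linear":[-0.5,9.4,0],"turn":[0,0,6],"grip":15},{"linear":[-0.5,9.4,0],"turn":[0,0,6],"grip":15}]' 20; python3 -m creep '[{"linear":[0,0,0],"turn":[0,0,0],"grip":50},{"linear":[0,0,0],"turn":[0,0,0],"grip":50},{"linear":[0,0,0],"turn":[0,0,0],"grip":50},{"linear":[0,0,-40],"turn":[0,0,0],"grip":50},{"linear":[0,0,-100],"turn":[0,0,0],"grip":30},{"linear":[0,0,-160],"turn":[0,0,0],"grip":0},{"linear":[0,0,-220],"turn":[0,0,0],"grip":0},{"linear":[0,0,-220],"turn":[0,0,0],"grip":0}]' 20
```

```text
time_s: 5.8
eef_pos: [0.5491, -0.1228, 0.0699]
tcp_rot: [1.354, 2.83, -0.002]
ft_force: [1.9, -6.2, 3.6]
finger_gap: 0.0214
finger_force: 24.5
time_s: 6.8
eef_pos: [0.5491, -0.1214, 0.2936]
tcp_rot: [1.35, 2.828, 0.003]
ft_force: [0.7, -0.2, -0.5]
finger_gap: -0.0001
finger_force: 0.0
```

```bash
python3 -m creep '[{"linear":[48,27,0],"turn":[0,0,0],"grip":0},{"linear":[96,54,0],"turn":[0,0,0],"grip":0},{"linear":[144,81,0],"turn":[0,0,0],"grip":0},{"linear":[192,108,0],"turn":[0,0,0],"grip":0},{"linear":[240,135,0],"turn":[0,0,0],"grip":0},{"linear":[288,162,0],"turn":[0,0,0],"grip":0},{"linear":[336,189,0],"turn":[0,0,0],"grip":0},{"linear":[384,216,0],"turn":[0,0,0],"grip":0},{"linear":[424,239,0],"turn":[0,0,0],"grip":0},{"linear":[424,239,0],"turn":[0,0,0],"grip":0}]' 20; python3 -c "
from bench import manip
import numpy as np,cv2
for n in('scene','top'):
    np.savez(n+'3.npz',**manip.snapshot(n))
i=[cv2.resize(np.load(n+'3.npz')['color'][r:r+110,c:c+140],(400,314),interpolation=cv2.INTER_CUBIC) for n,r,c in(('scene',205,260),('top',115,290),('scene',130,150),('top',150,120))]
cv2.imwrite('pics/c4.png',np.vstack([np.hstack(i[:2])[:300],np.hstack(i[2:])[:300]]))"
```

```text
time_s: 8.05
eef_pos: [0.4662, 0.3613, 0.2862]
tcp_rot: [-1.348, -2.836, 0.004]
ft_force: [0.1, 0.2, 0.7]
finger_gap: 0.0001
finger_force: 0.0
```

View pics/c4.png

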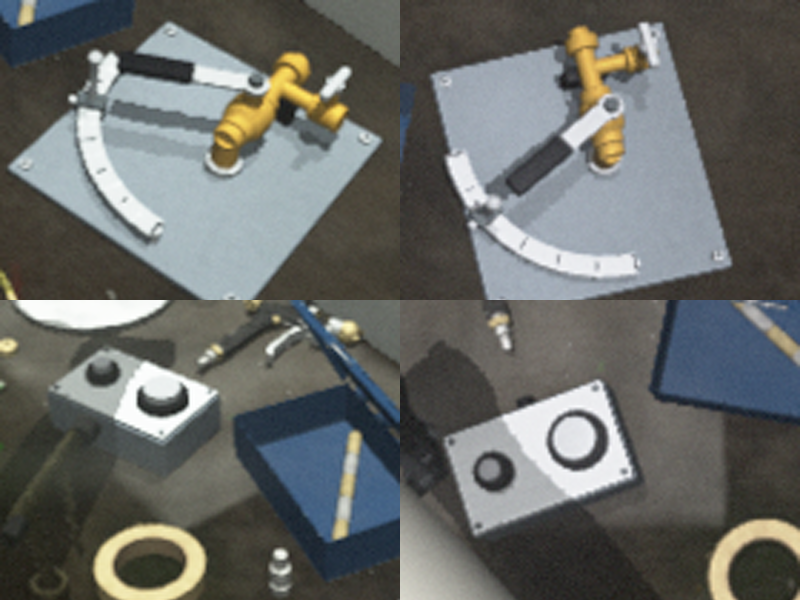

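The top-left and top-right crops show the lever pointing at the pin: hub (612,103), sleeve end (517,185) and pin tip about (495,204) look collinear. Next I'll check this with numbers.

```bash
cat > chk.py <<'E'
from fit import *
import sys
k=int(sys.argv[1]); S,T=load("scene",k),load("top",k)
I=[]
for nm,s,b in(("S",S,(290,340,218,240)),("T",T,(325,355,155,188))):
    g=s["color"].max(2);m=(g<62).astype(np.uint8);q=np.zeros_like(m);q[b[2]:b[3],b[0]:b[1]]=1
    n,l,st,ce=cv2.connectedComponentsWithStats(m*q);i=1+st[1:,4].argmax()
    pts=np.array([plane(s,(u,v),.091)[:2]*1000 for v,u in np.argwhere(l==i)],np.float32)
    vx,vy,x,y=cv2.fitLine(pts,cv2.DIST_L2,0,.01,.01).ravel(); cen,wh,a=cv2.minAreaRect(pts)
    d=np.array([vx,vy])*np.sign(vy)
    print(nm,st[i],ce[i],"dir",np.degrees(np.arctan2(d[1],d[0])),"rect",cen,wh,a,"cen dir from axis",np.degrees(np.arctan2(cen[1]/1000-AX[1],cen[0]/1000-AX[0])))
    vis=s["color"][(215 if nm=="S" else 145):(245 if nm=="S" else 200),(275 if nm=="S" else 305):(365 if nm=="S" else 375)]
    I.append(cv2.resize(vis,None,fx=8 if nm=="S" else 6,fy=8 if nm=="S" else 6,interpolation=cv2.INTER_CUBIC))
out=np.zeros((590,780,3),np.uint8);out[:240,:720]=I[0];out[250:580,:420]=I[1];cv2.imwrite("pics/chk%d.png"%k,out)
E
python3 chk.py 3
```

```text
S [290 218  37  16 221] [310.1267 226.4027] dir 115.78061 rect (535.42333984375, -113.337646484375) (37.5413932800293, 96.5786361694336) 25.061351776123047 cen dir from axis 131.05312607698255
T [339 163   7   6   8] [342.25 165.25] dir 125.60397 rect (565.416748046875, -132.9303741455078) (5.562044143676758, 19.049850463867188) 43.07188034057617 cen dir from axis 123.24754965968975
```

View pics/chk3.png

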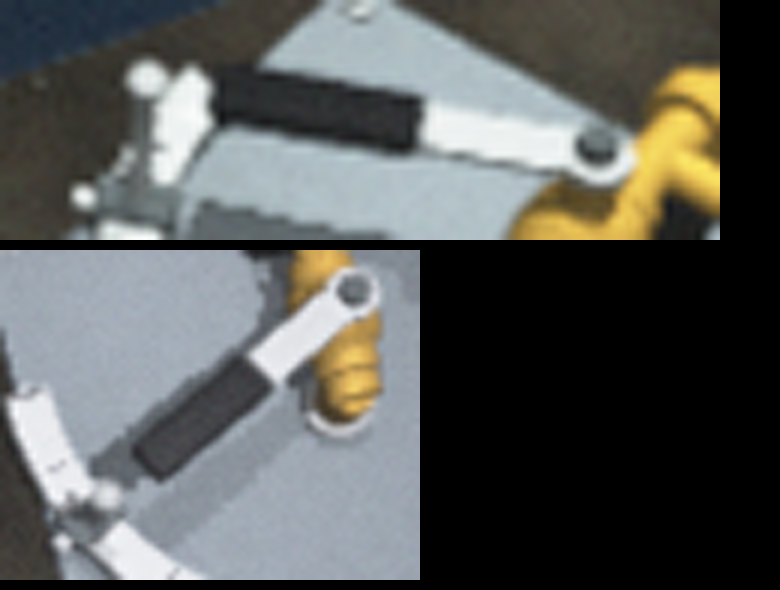

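```bash
cat > chk2.py <<'E'
from fit import *
import sys
k=int(sys.argv[1]); T,S=load("top",k),load("scene",k)
def run(s,o,pins,hub,corn):
    f=6 if s is T else 8
    px=lambda p:((p[0]+.5)/f-.5+o[0],(p[1]+.5)/f-.5+o[1])
    g=cv2.resize(s["color"][o[1]:o[1]+60,o[0]:o[0]+90],None,fx=f,fy=f,interpolation=cv2.INTER_CUBIC).max(2)
    H=plane(s,px(hub),.089)[:2];print("hub",H)
    c=np.concatenate([x[:,0] for x in cv2.findContours((g<115).astype(np.uint8),0,1)[0]])
    for (a,b),z in corn:
        a,b=np.float64(a),np.float64(b);d=(b-a)/np.linalg.norm(b-a);t=(c-a)@d;n=(c-a)@np.array([-d[1],d[0]])
        q=c[(abs(n)<8)&(t>12)&(t<np.linalg.norm(b-a)-12)]
        P3=np.array([plane(s,px(p),z)[:2] for p in q])*1000
        vx,vy,x,y=cv2.fitLine(P3.astype(np.float32),cv2.DIST_L2,0,.01,.01).ravel();w=np.array([vx,vy])*np.sign(vy)
        off=lambda p:(w[0]*(p[1]*1000-y)-w[1]*(p[0]*1000-x))
        print(len(q),"edge dir",np.degrees(np.arctan2(w[1],w[0])),"edge offset from hub,axis",off(H),off(AX),"pin",[round(float(off(plane(s,px(p),.088))),1) for p in pins])
    for p in pins:
        X=plane(s,px(p),.088)[:2];print("pin dir from hub",np.degrees(np.arctan2(*(X-H)[::-1])),"axis",np.degrees(np.arctan2(*(X-AX)[::-1])),X)
run(T,(305,145),[(107,244)],(354,40),[(((137,202),(250,105)),.091),(((160,230),(272,132)),.091),(((160,230),(272,132)),.079)])
run(S,(275,215),[(148,77)],(597,143),[(((235,68),(421,96)),.091),(((225,125),(415,150)),.079)])
for k in [(T,(305,145),6,(85,130,225,262)),(S,(275,215),8,(120,172,55,95))]:
    s,o,f,b=k;g=cv2.resize(s["color"][o[1]:o[1]+60,o[0]:o[0]+90],None,fx=f,fy=f,interpolation=cv2.INTER_CUBIC).min(2)[b[2]:b[3],b[0]:b[1]]
    v,u=np.nonzero(g>195);print("pin px",u.mean()+b[0],v.mean()+b[2],len(u))
E
python3 chk2.py 3
```

```text
hub [ 0.6045 -0.1919]Traceback (most recent call last):
  File "chk2.py", line 19, in <module>
    run(T,(305,145),[(107,244)],(354,40),[(((137,202),(250,105)),.091),(((160,230),(272,132)),.091),(((160,230),(272,132)),.079)])
    ~~~^^^^^^^^^^^^^^^^^^^^^^^^^^^^^^^^^^^^^^^^^^^^^^^^^^^^^^^^^^^^^^^^^^^^^^^^^^^^^^^^^^^^^^^^^^^^^^^^^^^^^^^^^^^^^^^^^^^^^^^^^^^
  File "chk2.py", line 14, in run
    vx,vy,x,y=cv2.fitLine(P3.astype(np.float32),cv2.DIST_L2,0,.01,.01).ravel();w=np.array([vx,vy])*np.sign(vy)
              ~~~~~~~~~~~^^^^^^^^^^^^^^^^^^^^^^^^^^^^^^^^^^^^^^^^^^^^^
cv2.error: OpenCV(4.12.0) /io/opencv/modules/imgproc/src/linefit.cpp:618: error: (-215:Assertion failed) npoints2 >= 0 || npoints3 >= 0 in function 'fitLine'
```

```bash
sed -i 's/g<115/g<92/' chk2.py; python3 chk2.py 3
```

```text
hub [ 0.6045 -0.1919]Traceback (most recent call last):
  File "chk2.py", line 19, in <module>
    run(T,(305,145),[(107,244)],(354,40),[(((137,202),(250,105)),.091),(((160,230),(272,132)),.091),(((160,230),(272,132)),.079)])
    ~~~^^^^^^^^^^^^^^^^^^^^^^^^^^^^^^^^^^^^^^^^^^^^^^^^^^^^^^^^^^^^^^^^^^^^^^^^^^^^^^^^^^^^^^^^^^^^^^^^^^^^^^^^^^^^^^^^^^^^^^^^^^^
  File "chk2.py", line 14, in run
    vx,vy,x,y=cv2.fitLine(P3.astype(np.float32),cv2.DIST_L2,0,.01,.01).ravel();w=np.array([vx,vy])*np.sign(vy)
              ~~~~~~~~~~~^^^^^^^^^^^^^^^^^^^^^^^^^^^^^^^^^^^^^^^^^^^^^
cv2.error: OpenCV(4.12.0) /io/opencv/modules/imgproc/src/linefit.cpp:618: error: (-215:Assertion failed) npoints2 >= 0 || npoints3 >= 0 in function 'fitLine'
```

Run:
```python
from h import *
T=load("top",3);g=T["color"].max(2)
print(g[163:182,322:352])
```

```text
[[186 182 180 184 183 185 182 184 183 185 184 183 186 184 180 184 185 180
  171 130 102  75  60  71 118 191 235 237 235 234]
 [183 181 185 183 184 181 181 179 186 182 184 181 184 184 183 182 181 170
  137 106  76  56  59  67  73 121 192 234 236 236]
 [181 182 186 184 181 184 182 189 179 182 185 185 188 185 182 173 136 128
  106  80  57  62  66  58  67  75 121 192 236 236]
 [178 182 180 180 182 180 183 180 185 179 186 186 181 171 134 128 111 104
   74  61  63  69  67  66  67  66  76 117 191 224]
 [178 180 178 181 182 183 184 184 181 182 183 185 175 132 110 105  88  70
   60  65  65  71  66  72  64  65  69  78 133 192]
 [176 181 185 179 183 187 182 184 183 183 184 172 131 113 102  82  63  56
   64  69  65  73  71  68  73  70  63  74 128 177]
 [182 177 183 182 185 188 188 184 182 180 173 135 114 108  80  57  66  64
   66  70  71  65  71  70  70  57  73 118 166 179]
 [176 178 179 180 183 182 184 185 169 138 131 110 102  81  63  65  70  73
   67  71  71  71  72  68  59  72 120 168 179 175]
 [182 183 181 185 186 184 186 168 131 112 111 102  74  62  63  64  69  68
   76  75  76  70  63  64 
[... 575 characters left out ...]
 75  79  78  74  73  62
   80 120 168 176 163 161 159 157 158 158 159 158]
 [168 129 108 110 102  75  65  70  71  72  73  76  79  73  77  68  62  90
  139 164 166 165 160 158 160 154 157 155 155 159]
 [130 104 108 105  98  54  56  69  72  74  78  80  74  76  71  69 108 160
  168 165 158 157 155 158 156 158 156 161 158 162]
 [105 107 101 109  98  61  51  64  76  73  76  79  76  71  74 123 159 167
  161 155 153 158 155 153 152 155 157 153 163 176]
 [109 107 113 108 106  95  65  55  72  78  77  77  66  76 121 163 162 154
  156 156 155 158 156 158 155 153 158 161 171 178]
 [112 104 112 111 112 109  97  62  57  69  78  67  73 123 166 167 161 157
  159 160 159 155 157 156 151 161 172 175 178 178]]
```

```bash
sed -i 's/cv2.findContours((g<92).astype(np.uint8),0,1)/cv2.findContours((g<92).astype(np.uint8),cv2.RETR_LIST,cv2.CHAIN_APPROX_NONE)/; s/^        P3=/        print(len(c),len(q),n.min(),n.max()) if len(q)<5 else 0\n        P3=/; s/P3.astype(np.float32)/np.ascontiguousarray(P3,np.float32)/' chk2.py; python3 chk2.py 3
```

```text
hub [ 0.6045 -0.1919]
1751 0 -166.62995996122004 205.69046679557093Traceback (most recent call last):
  File "chk2.py", line 20, in <module>
    run(T,(305,145),[(107,244)],(354,40),[(((137,202),(250,105)),.091),(((160,230),(272,132)),.091),(((160,230),(272,132)),.079)])
    ~~~^^^^^^^^^^^^^^^^^^^^^^^^^^^^^^^^^^^^^^^^^^^^^^^^^^^^^^^^^^^^^^^^^^^^^^^^^^^^^^^^^^^^^^^^^^^^^^^^^^^^^^^^^^^^^^^^^^^^^^^^^^^
  File "chk2.py", line 15, in run
    vx,vy,x,y=cv2.fitLine(np.ascontiguousarray(P3,np.float32),cv2.DIST_L2,0,.01,.01).ravel();w=np.array([vx,vy])*np.sign(vy)
              ~~~~~~~~~~~^^^^^^^^^^^^^^^^^^^^^^^^^^^^^^^^^^^^^^^^^^^^^^^^^^^^^^^^^^^
cv2.error: OpenCV(4.12.0) /io/opencv/modules/imgproc/src/linefit.cpp:618: error: (-215:Assertion failed) npoints2 >= 0 || npoints3 >= 0 in function 'fitLine'
```

```bash
sed -i 's/^    for (a,b),z in corn:/    print(f,g.shape,g[100:240:20,130:280:15])\n&/' chk2.py; python3 chk2.py 3 2>&1 | head -12
```

```text
hub [ 0.6045 -0.1919]
6 (360, 540) [[183 182 183 187 184 180 176 117 150 236]
 [182 185 183 186 187 151  81  62  70 202]
 [184 183 184 146  99  57  68  72  73  64]
 [186 168 107  75  66  67  76  62 101 181]
 [116  97  65  72  74  72  68 174 154 160]
 [ 88  66  74  75  68 143 164 155 157 160]
 [113  77  67  79 173 157 160 158 154 177]]
1751 0 -166.62995996122004 205.69046679557093
Traceback (most recent call last):
  File "chk2.py", line 21, in <module>
    run(T,(305,145),[(107,244)],(354,40),[(((137,202),(250,105)),.091),(((160,230),(272,132)),.091),(((160,230),(272,132)),.079)])
```

```bash
sed -i 's/abs(n)<8/abs(n)<13/; /print(f,g.shape/d' chk2.py; python3 chk2.py 3 2>&1
```

```text
hub [ 0.6045 -0.1919]
101 edge dir 128.28378 edge offset from hub,axis 11.592666406936345 12.024061021231034 pin [10.1]
100 edge dir 127.84611 edge offset from hub,axis -10.754513276687788 -10.330978325951762 pin [-11.1]
100 edge dir 127.84626 edge offset from hub,axis -10.045420819603457 -9.621883004153979 pin [-10.4]
pin dir from hub 127.68841137852687 axis 127.5213227333492 [ 0.5169 -0.0786]
hub [ 0.6043 -0.1915]
159 edge dir 126.77414 edge offset from hub,axis 2.441726768091897 2.9677697567126415 pin [10.6]
165 edge dir 128.24579 edge offset from hub,axis -9.709038902666101 -9.14633465946639 pin [-5.2]
pin dir from hub 130.09174280776455 axis 129.8474598070911 [ 0.5134 -0.0835]
pin px 101.4693446088795 242.34672304439746 473
pin px 149.29140127388536 79.68312101910828 628
```

The enlarged view shows the lever in line with the pin: sleeve direction 128.1°, pin about 127.8° from the hub, and a pin radius of 142 mm that agrees with the text. The valve is set. Next I'll check the button centres in both views.

Run:
```python
from h import *
from bench import manip
S,T=load("scene",3),load("top",3)
for a,b in(((185.4,153.5),(152,209.2)),((206,160.8),(181.5,198.5))): print(tri(S,a,T,b),plane(S,a,.078),plane(T,b,.078))
s=manip.state();print(s["eef_pos"],s["tcp_rot"])
```

```text
(array([0.47193528, 0.37823349, 0.06332697]), array([0. , 0.1])) [0.46258401 0.35978675 0.078     ] [0.46975322 0.37378168 0.078     ]
(array([0.4971052 , 0.29665123, 0.07129905]), array([0. , 0.1])) [0.49264743 0.2888042  0.078     ] [0.49586554 0.29516332 0.078     ]
[0.46697114 0.35879398 0.28725032] [-1.35199312e+00 -2.83506441e+00  2.68555264e-03]
```

```bash
python3 -m creep '[{"linear":[10,13,0],"turn":[0,0,0],"grip":0},{"linear":[10,13,50],"turn":[0,0,0],"grip":0},{"linear":[10,13,100],"turn":[0,0,0],"grip":0},{"linear":[10,13,150],"turn":[0,0,0],"grip":0},{"linear":[10,13,185],"turn":[0,0,0],"grip":0},{"linear":[10,13,200],"turn":[0,0,0],"grip":0},{"linear":[10,13,200],"turn":[0,0,0],"grip":0},{"linear":[10,13,200],"turn":[0,0,0],"grip":0}]'
python3 - <<'E'
from bench import manip
import cv2,numpy as np
i=[]
for n,r,c in(("scene",115,150),("top",155,110)):
    s=manip.snapshot(n);i.append(cv2.resize(s["color"][r:r+70,c:c+90],(400,311),interpolation=cv2.INTER_CUBIC))
cv2.imwrite("pics/c5.png",np.hstack(i));print(manip.state()["ft_force"],manip.state()["eef_pos"])
E
```

```text
time_s: 9.15
eef_pos: [0.472, 0.3749, 0.0902]
tcp_rot: [1.354, 2.834, 0.004]
ft_force: [0.5, -0.1, 0.6]
finger_gap: -0.0002
finger_force: 0.0
[ 0.50023711 -0.08632374  0.18252248] [0.47189327 0.37507173 0.09004665]
```

View pics/c5.png

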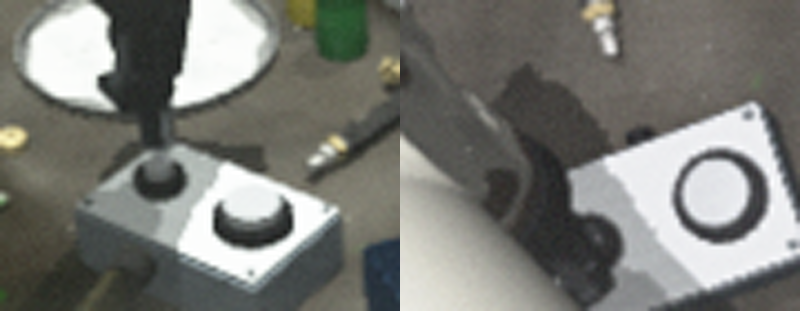

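The scene crop shows the closed fingertips just over the small button at crop (158,165). I'll press in small steps and watch the force.

```bash
python3 -m creep '[{"linear":[0,0,8],"turn":[0,0,0],"grip":0},{"linear":[0,0,12],"turn":[0,0,0],"grip":0},{"linear":[0,0,14],"turn":[0,0,0],"grip":0},{"linear":[0,0,16],"turn":[0,0,0],"grip":0},{"linear":[0,0,16],"turn":[0,0,0],"grip":0}]'; python3 -m creep '[{"linear":[0,0,1],"turn":[0,0,0],"grip":0},{"linear":[0,0,2],"turn":[0,0,0],"grip":0},{"linear":[0,0,2],"turn":[0,0,0],"grip":0}]'
```

```text
time_s: 9.88
eef_pos: [0.4712, 0.3747, 0.0725]
tcp_rot: [1.354, 2.835, 0.0]
ft_force: [-0.3, -0.8, 3.3]
finger_gap: 0.0
finger_force: 2.0
time_s: 10.25
eef_pos: [0.4712, 0.3747, 0.071]
tcp_rot: [1.354, 2.835, 0.001]
ft_force: [-1.7, -1.3, 8.8]
finger_gap: 0.0
finger_force: 4.3
```

```bash
python3 -m creep '[{"linear":[0,0,1],"turn":[0,0,0],"grip":0},{"linear":[0,0,1],"turn":[0,0,0],"grip":0},{"linear":[0,0,1],"turn":[0,0,0],"grip":0}]'; python3 -m creep '[{"linear":[0,0,-10],"turn":[0,0,0],"grip":0},{"linear":[0,0,-60],"turn":[0,0,0],"grip":0},{"linear":[0,0,-60],"turn":[0,0,0],"grip":0}]'
```

```text
time_s: 10.62
eef_pos: [0.4712, 0.3748, 0.0709]
tcp_rot: [1.354, 2.834, 0.002]
ft_force: [-3.9, -3.1, 14.1]
finger_gap: 0.0003
finger_force: 7.2
time_s: 11.0
eef_pos: [0.4725, 0.3757, 0.1331]
tcp_rot: [1.353, 2.833, 0.008]
ft_force: [0.3, -0.1, -0.2]
finger_gap: -0.0
finger_force: 0.0
```

Small button bottomed out (hard stop at 14 N) and released. Now the large one.

```bash
python3 -m creep '[{"linear":[-39,-15,0],"turn":[0,0,0],"grip":0},{"linear":[-78,-30,0],"turn":[0,0,0],"grip":0},{"linear":[-78,-30,20],"turn":[0,0,0],"grip":0},{"linear":[-78,-30,40],"turn":[0,0,0],"grip":0},{"linear":[-78,-30,48],"turn":[0,0,0],"grip":0},{"linear":[-78,-30,52],"turn":[0,0,0],"grip":0},{"linear":[-78,-30,54],"turn":[0,0,0],"grip":0},{"linear":[-78,-30,56],"turn":[0,0,0],"grip":0},{"linear":[-78,-30,58],"turn":[0,0,0],"grip":0},{"linear":[-78,-30,58],"turn":[0,0,0],"grip":0}]'
```

```text
time_s: 12.25
eef_pos: [0.497, 0.2953, 0.0716]
tcp_rot: [1.354, 2.835, 0.001]
ft_force: [-1.2, 0.7, 4.4]
finger_gap: -0.0
finger_force: 2.2
```

```bash
python3 -m creep '[{"linear":[0,0,1],"turn":[0,0,0],"grip":0},{"linear":[0,0,2],"turn":[0,0,0],"grip":0},{"linear":[0,0,3],"turn":[0,0,0],"grip":0},{"linear":[0,0,3],"turn":[0,0,0],"grip":0}]'
```

```text
time_s: 12.75
eef_pos: [0.4971, 0.2954, 0.0708]
tcp_rot: [1.353, 2.834, 0.003]
ft_force: [-8.2, -3.8, 20.2]
finger_gap: 0.0002
finger_force: 10.1
```

Bottomed out again at z = 0.071. I'll lift clear and take a last look.

```bash
python3 -m creep '[{"linear":[0,0,-15],"turn":[0,0,0],"grip":0},{"linear":[0,0,-75],"turn":[0,0,0],"grip":0},{"linear":[0,0,-135],"turn":[0,0,0],"grip":0},{"linear":[0,0,-180],"turn":[0,0,0],"grip":0},{"linear":[0,0,-180],"turn":[0,0,0],"grip":0},{"linear":[0,0,-180],"turn":[0,0,0],"grip":0}]'
python3 - <<'E'
from bench import manip
import cv2,numpy as np
c=[manip.snapshot(n)["color"] for n in("scene","top")]
cv2.imwrite("pics/end.png",np.hstack([cv2.resize(i[100:330,100:420],(400,288)) for i in c]))
for n,i in zip(("scene","top"),c):
    d=cv2.absdiff(i,np.load(n+"3.npz")["color"]).max(2); print(n,(d[205:315,255:400]>40).sum() if n=="scene" else (d[110:235,290:415]>40).sum())
E
```

```text
time_s: 13.5
eef_pos: [0.4969, 0.2951, 0.2476]
tcp_rot: [-1.354, -2.835, 0.001]
ft_force: [-0.8, -0.1, -1.2]
finger_gap: 0.0001
finger_force: 0.0
scene 0
top 0
```

View pics/end.png

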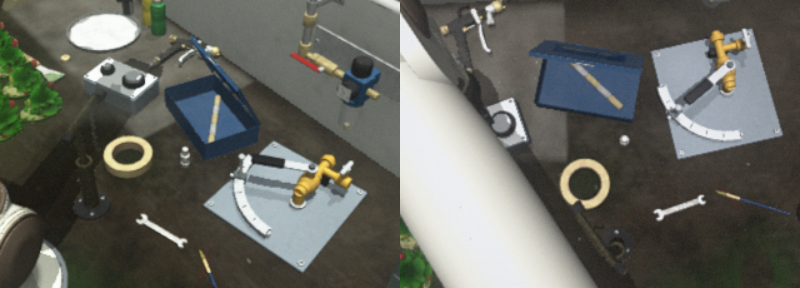

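The final view shows the lever in line with the pin, both buttons up, the drain handle unchanged, and the coupler (185,155) and tape roll (128,155) where they were.

```bash
python3 -c "
from bench import manip;print(manip.job_done())"
```

```text
the job is handed in; nothing more can be done
None
```

The job is handed in: the lever lines up with the pointer to within about 0.3° by camera, the small and then the large button were each pressed fully down and released, and the drain valve, coupler and tape roll look undisturbed in the last picture; no verdict was returned.

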